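Gather the bushings in the tote's yellow corner

TASK

Someone has left a digital caliper lying across the blue parts tote: lift it off and lay it flat on the green mat, without dropping it. Then take the tote by the black grip on its corner and raise that corner until all five loose bushings have slid together into the yellow corner, without spilling any, and finish still holding the tote tilted by its grip, at roughly 30 degrees, with the bushings in the yellow corner. Leave the other things on the bench alone.

Things in the scene. Friction and masses are not known exactly. Their poses are not given: they have to be found in the camera images.
- tote: Loose blue open tote, 180 (x) x 210 (y) x 55 mm high, walls and floor 5 mm, 0.35 kg. Origin: centre of its underside; z up. The black grip stands in its (+x, +y) corner, away from the robot; the diagonally other (-x, -y) corner, yellow on rim and floor, is nearest the robot. Tipped, it can stay standing on the yellow corner's foot at own (-90, -105, 0) mm.
- tote_grip (a point): Point to grasp on the black grip, at the tote's own (73, 85, 80) mm. The grip is an upright bar reaching 100 mm above the tote's underside (45 above the rim), 30 x 14 mm; the 30 mm side runs along the diagonal from yellow corner to grip (49.4 degrees from the tote's x towards its y), so it is pinched across the diagonal, over 14 mm.
- tote_corner (a point): Inside bottom point of the yellow corner, on the tote's floor, at own (-85, -100, 5) mm.
- tote_centre (a point): Centre of the tote's inner floor.
- bushing0: Loose turned bushing, steel, 22 mm across, 14 mm high, 35 g, standing in the tote. Origin: centre of its underside. Oily (friction about 0.15): with the tote tilted straight over its yellow corner they gather there at about 0.5 rad (29 degrees) in some 2 s; below about 0.4 rad some may stop short.
- bushing1: Loose turned bushing, brass, 22 mm across, 14 mm high, 35 g, standing in the tote. Origin: centre of its underside. Oily (friction about 0.15): with the tote tilted straight over its yellow corner they gather there at about 0.5 rad (29 degrees) in some 2 s; below about 0.4 rad some may stop short.
- bushing2: Loose turned bushing, steel, 22 mm across, 14 mm high, 35 g, standing in the tote. Origin: centre of its underside. Oily (friction about 0.15): with the tote tilted straight over its yellow corner they gather there at about 0.5 rad (29 degrees) in some 2 s; below about 0.4 rad some may stop short.
- bushing3: Loose turned bushing, steel, 22 mm across, 14 mm high, 35 g, standing in the tote. Origin: centre of its underside. Oily (friction about 0.15): with the tote tilted straight over its yellow corner they gather there at about 0.5 rad (29 degrees) in some 2 s; below about 0.4 rad some may stop short.
- bushing4: Loose turned bushing, brass, 22 mm across, 14 mm high, 35 g, standing in the tote. Origin: centre of its underside. Oily (friction about 0.15): with the tote tilted straight over its yellow corner they gather there at about 0.5 rad (29 degrees) in some 2 s; below about 0.4 rad some may stop short.
- caliper: Digital caliper, 160 g, lying flat across the tote's rims (55 mm up). Origin: centre of the underside of its black body, near the balance point. Black body 66 (x) x 34 (y) x 14 mm high, to be grasped across y; steel beam 16 x 5 mm from x = -110 to +135 mm; jaws 5 mm thick at x = -104 and -39 mm, from y = -45 to +26 mm. Undersides are level.
- mat: Green mat fixed to the bench to the robot's right, 300 (x) x 180 (y) x 4 mm thick. Origin: centre of its underside.
- spray: Bystander: black spray can, 60 mm across, 170 mm high. Origin: centre of its underside.
- cup: Bystander: grey cup, 72 mm across, 90 mm high. Origin: centre of its underside.
- gaugering: Bystander: steel gauge ring lying flat, 70 mm across, 25 mm high. Origin: centre of its underside.
- oiler: Bystander: small clear oil bottle with red cap, 44 mm across, 110 mm high. Origin: centre of its underside.
- screwbin: Bystander: small empty red bin, 100 x 140 x 45 mm high. Origin: centre of its underside.
- screwdriver: Bystander: screwdriver with orange handle, about 200 mm long, lying on the bench to the left of the tote. Origin: near its middle.

How it is judged:
On the way, in this order (a step that is already met when the one before it is completed fails the run):
1. the caliper lies flat on the mat, released, while the tote still stands level (x of caliper in the frame of mat between -0.12 and 0.12 m and y of caliper in the frame of mat between -0.08 and 0.08 m and z of caliper in the frame of mat below 0.012 m and angle between caliper's own z axis and vertical below 0.15 rad and contact force between caliper and mat above 0.3 N and contact force between caliper and the arm below 0.1 N and contact force between caliper and the fingers below 0.1 N and angle between tote's own z axis and vertical below 0.1 rad), for 0.2 s.
2. the tote is tilted and all five bushings are in its yellow corner (distance between each of bushing0, bushing1, bushing2, bushing3, bushing4 and tote_corner below 0.09 m and angle between tote's own z axis and vertical between 0.3 and 0.85 rad), for 0.2 s.
At the end, for the whole second after the job is handed in: Fingers still hold the tote, grip point over 130 mm up, tilt 0.3 to 0.85 rad, still, leaning on no bystander; every bushing at rest within 90 mm of the yellow inside corner; caliper flat and released on the mat, origin within 120 and 80 mm of its centre along its x and y (all of step 2 and x of caliper in the frame of mat between -0.12 and 0.12 m and y of caliper in the frame of mat between -0.08 and 0.08 m and z of caliper in the frame of mat below 0.012 m and angle between caliper's own z axis and vertical below 0.15 rad and contact force between caliper and mat above 0.3 N and contact force between caliper and the arm below 0.1 N and contact force between caliper and the fingers below 0.1 N and contact force between tote and the fingers above 1 N and height (world z) of tote_grip above 0.13 m and linear speed of tote below 0.03 m/s and angular speed of tote below 0.15 rad/s and linear speed of each of bushing0, bushing1, bushing2, bushing3, bushing4 below 0.04 m/s and contact force between tote and spray below 0.2 N and contact force between tote and cup below 0.2 N and contact force between tote and gaugering below 0.2 N and contact force between tote and oiler below 0.2 N and contact force between tote and screwbin below 0.2 N and contact force between tote and screwdriver below 0.2 N); the arm keeps its last pose, push and grip.
It fails at once if a bushing is spilled from the tote (distance between any of bushing0, bushing1, bushing2, bushing3, bushing4 and tote_centre above 0.165 m).
It fails at once if the caliper is dropped: it falls freely onto or near the bench or into the tote (linear speed of caliper above 0.6 m/s and contact force between caliper and the fingers below 0.1 N).
It fails at once if the tote is tipped so far that it would spill (angle between tote's own z axis and vertical above 1 rad).
It fails at once if a bystander is moved by more than 30 mm (distance of any of spray, cup, gaugering, oiler, screwbin, screwdriver from where it was at the start of the episode above 0.03 m).
It also fails if it takes over 59 s, if anything falls off the work surface, if the arm or the gripper's body presses on something with over 40 N, if the wrist force passes 120 N, or if a joint passes its speed limit or range.

ROBOT

A 7-joint arm with a two-finger parallel gripper is mounted at the origin on the work surface. World frame = base frame: x ahead of the robot, y to its left, z up, the work surface at z = 0. Lengths are in m, angles in rad, forces in N, time in s.
With the tool pointing down it reaches from about 0.4 to 0.9 m from the base axis. Payload 5.5 kg.
Tool frame: the origin (TCP) lies at the centre of the arm's flange, where the gripper is bolted on; the fingertips stand 178 mm ahead of it and the grasp point (between the pads) lies 159 mm ahead of it; z points along the fingers, y is the line along which they close (so a half turn about z gives the same grasp; the last joint's range is limited). The gripper opens to 92 mm and grips with 3 to 60 N. Pads are 19 mm wide; open, the fingers measure 130 mm over their backs; the gripper's body (75 mm by 190 mm) begins 47 mm behind the grasp point.
Start: joints at [-0.918, 0.501, -0.427, 1.55, 0.221, 1.138, -0.21], TCP at [0.247, 0.601, 0.405] pointing down, gripper open.
Joint ranges: [-2.88, 2.88], [-0.31, 2.03], [-1.54, 1.56], [0.2, 2.42], [-1.41, 4.55], [0.19, 2.02], [-2.57, 2.57]. Speed limits (rad/s): [2.57, 2.57, 3.14, 3.14, 3.14, 3.14, 3.14].

INTERFACE

Orientations are given as a rotation vector (axis times angle).
In Python, from cell import ctrl gives the robot as it stands. The module is installed in compiled form; this text tells all that it offers.
- The arm moves only by the tool apply_moves, never from a script. Its argument "steps" is a list of rows, each an object with "delta_pos": the shift along the world's x, y, z as a fraction of full scale, a list of three; "spin": the turn about the world's z as a fraction of full scale. In form: [{"delta_pos": [dx, dy, dz], "spin": spin}, ...]. A call has 1 to 20 rows; each row shifts and turns the commanded pose from where the row before left it; what a row does not reach is not made up. Full scale, the value 1, is 0.3 m for a shift and 0.08 rad for a turn. A row lasts 1/10 s, in which the tool goes at most 50 mm and 8.59 degrees, less where a joint would pass 70% of its speed; a pose out of reach is approached as far as the arm can. A call with a number of a shift or a turn outside -1 to 1 is refused whole. A call with a gripper value outside its range is refused whole. "fingers" is the closure, from 0 (fully open) to 1 (shut), set as the call begins (left out, the last holds). The fingers move at their own pace and stop on an object; "grip_force" is the grip in N (left out, the last holds). Time passes only in rows, so rows that do not move let the fingers close. It gives the time, the measured TCP pose, the force, the opening and the grip force at its end, in the units of the state.
- ctrl.read_state(): the state, without advancing time (a new reading comes with each control period).
- ctrl.grab_frame(name): name is "side" or "top" or "wrist"; returns (picture, depth): 384x512x3 uint8, blue, green, red; 384x512 float32, m along the optical axis (not along the pixel's ray), 0 where there is no reading.
- ctrl.camera_model(name): a dict with "camera_matrix" (3x3 intrinsics, pixels), "R" (3x3) and "t" (3): a world point X has camera coordinates R X + t; the wrist camera has in their place "T_tool_cam" (4x4, takes a point from camera to tool coordinates, whose origin is the TCP and whose axes are the flange's). Camera axes: x right, y down, z forward; pixel columns grow to the right and rows downward; lengths in m; the calibration is good to about 2 mm. A picture is of the moment at which its call begins: read the wrist's pose just before it. camera_model takes no time and is no camera call.
- ctrl.job_done(): hands the job in; it is judged then, once.
The state is a dict: "t": time; "joints": joint angles; "dq": joint speeds; "tau": joint torques, N m; "tool_pos": TCP position; "tool_rot": TCP orientation; "force": force on the tool from outside, world axes, zero at the start; "ft_torque": the same for the moment, N m; "width": finger opening in m; "grasp_force": force on a finger pad.
Only numpy, scipy, OpenCV 4.12 (cv2) and the standard library are available. Lean on these libraries where they do the work, as an engineer would, in place of code of your own. Each camera call takes 0.05 s, during which the arm holds its last target. There are 200 camera calls.

## Working session

There is one attempt and no reset: what is moved stays moved. The work goes in short steps, Python scripts to look and compute and a tool call to move; the robot and the scene stay as the last step left them, time stands still between calls to the robot, and variables do not carry over. Pictures are saved under pics/ and viewed, at most 10 in all, crops included, and the job is handed in when it is done.

Besides the shell and the picture viewer there is one more tool, called by a JSON object that holds its "name" and its "arguments", one argument or row to a line. apply_moves: Moves the arm, as the interface text tells. Shift numbers are shares of 0.3 m and turn numbers shares of 0.08 rad, none past 1 either way. Its arguments: {"type":"object","properties":{"steps":{"type":"array"},"fingers":{"type":"number"},"grip_force":{"type":"number"}},"required":["steps"]}

```bash
mkdir -p pics
cat > h.py <<'E'
import numpy as np, cv2
from cell import ctrl
from scipy.spatial.transform import Rotation as R
def cam(n):
    m=ctrl.camera_model(n); K=np.array(m["camera_matrix"])
    if "R" in m: return K,np.array(m["R"]),np.array(m["t"])
    s=ctrl.read_state(); T=np.eye(4); T[:3,:3]=R.from_rotvec(s["tool_rot"]).as_matrix(); T[:3,3]=s["tool_pos"]
    W=np.linalg.inv(T@np.array(m["T_tool_cam"])); return K,W[:3,:3],W[:3,3]
def cloud(d,c):
    K,Rm,t=c; v,u=np.mgrid[:d.shape[0],:d.shape[1]]
    p=np.stack([(u-K[0,2])/K[0,0]*d,(v-K[1,2])/K[1,1]*d,d],-1)
    return (p-t)@Rm
def ray(px,c,z):
    K,Rm,t=c; d=np.c_[np.atleast_2d(px),np.ones(len(np.atleast_2d(px)))]@np.linalg.inv(K).T@Rm; o=-Rm.T@t
    return o+d*((z-o[2])/d[:,2])[:,None]
E
python3 - <<'E'
from h import *
s=ctrl.read_state(); print({k:np.round(v,3) for k,v in s.items()})
for n in("top","side"):
    c=cam(n); p,d=ctrl.grab_frame(n); cv2.imwrite(f"pics/{n}0.png",p); np.savez(f"{n}0.npz",p=p,d=d); print(n,np.round(-c[1].T@c[2],3),(d>0).mean())
E
```

```text
{'t': np.float64(0.0), 'joints': array([-0.918,  0.502, -0.427,  1.551,  0.221,  1.138, -0.21 ]), 'dq': array([ 0.001,  0.   ,  0.001,  0.001,  0.001, -0.   ,  0.   ]), 'tau': array([-1.0000e-03, -5.6659e+01, -5.8160e+00, -2.7911e+01, -6.8000e-02,
        3.1000e-02,  0.0000e+00]), 'tool_pos': array([0.247, 0.601, 0.404]), 'tool_rot': array([-6.080e-01, -3.082e+00,  3.000e-03]), 'force': array([-0.718,  0.077, -0.868]), 'ft_torque': array([ 0.055, -0.014,  0.01 ]), 'grasp_force': np.float64(0.0), 'width': np.float64(0.091)}
top [ 0.496 -0.062  1.176] 0.9960683186848959
side [ 0.277 -1.223  0.836] 0.9941914876302084
```

View pics/top0.png

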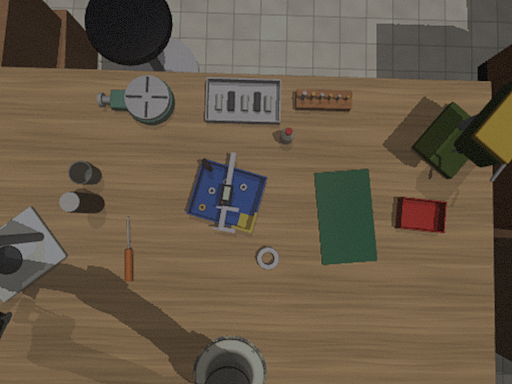

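View pics/side0.png

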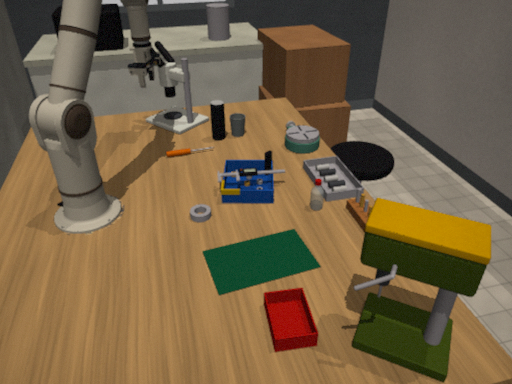

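The top view shows the blue tote around (227,193), with its black grip at (207,165) and yellow corner at (245,222). The caliper lies across it from (232,155) to (226,230), with its body at (226,195). The mat is centred at (346,217). In the side view the grip is at (268,160) and the caliper body at (249,172).

Run:
```python
from h import *
for n in("top","side"):
    z=np.load(n+"0.npz"); p,d=z["p"],z["d"]; c=cam(n); X=cloud(d,c); hsv=cv2.cvtColor(p,cv2.COLOR_BGR2HSV).astype(int)
    H,S,V=hsv[...,0],hsv[...,1],hsv[...,2]
    print(n)
    near=(X[...,0]>.3)&(X[...,0]<.75)&(X[...,1]>-.25)&(X[...,1]<.25)
    blue=near&(H>105)&(H<130)&(S>120); 
    yel=near&(H>20)&(H<35)&(S>150)&(V>90)&(X[...,2]>.003); grn=(H>65)&(H<95)&(S>100)&(X[...,2]<.02)&(X[...,1]<-.15)&(abs(X[...,0]-.5)<.3)
    for nm,m in(("blue",blue),("yel",yel),("green",grn)):
        P=X[m]; print(nm,m.sum(),np.round(P.mean(0),3),"z pct",np.round(np.percentile(P[:,2],[5,50,95]),3))
        if nm=="blue": P=P[(P[:,2]>.045)&(P[:,2]<.062)]
        if nm=="yel": P=P[P[:,2]>.045]
        r=cv2.minAreaRect(P[:,:2].astype(np.float32)); print("  rect",np.round(cv2.boxPoints(r),3).tolist(),np.round(r[1],3),round(r[2],1))
    hi=near&(X[...,2]>.078)&(X[...,2]<.12); print("grip",hi.sum(),np.round(X[hi].mean(0),4),np.round(np.percentile(X[hi][:,2],[5,50,95]),3))
    near2=near
    body=near&(V<70)&(X[...,2]>.063)&(X[...,2]<.076)&(S<140); print("body",body.sum(),np.round(X[body].mean(0),4),np.percentile(X[body][:,2],[5,50,95]).round(3)); 
    if n=="top":
        r=cv2.minAreaRect(X[body][:,:2].astype(np.float32)); print(np.round(cv2.boxPoints(r),3).tolist())
    st=near&(S<60)&(V>110)&(X[...,2]>.05)&(X[...,2]<.07); P=X[st]; print("steel",len(P),P[:,2].mean().round(4))
    l=cv2.fitLine(P[:,:2].astype(np.float32),cv2.DIST_HUBER,0,.01,.01).ravel(); print("line",l.round(4)); a=(P[:,:2]-l[2:])@l[:2]; print([(l[2:]+l[:2]*q).round(3).tolist() for q in(a.min(),a.max())])
    crop=p[130:250,170:290] if n=="top" else p[130:220,200:310]
    cv2.imwrite(f"pics/{n}crop.png",cv2.resize(crop,None,fx=5,fy=5,interpolation=cv2.INTER_CUBIC)[:600])
```

```text
top
blue 2000 [0.567 0.029 0.015] z pct [0.002 0.006 0.055]
  rect [[0.4480000138282776, -0.05400000140070915], [0.6190000176429749, -0.10100000351667404], [0.6729999780654907, 0.0989999994635582], [0.5019999742507935, 0.14499999582767487]] [0.207 0.177] 74.8
yel 10 [ 0.491 -0.044  0.718] z pct [0.007 1.176 1.176]
  rect [[0.46299999952316284, -0.0020000000949949026], [0.4950000047683716, -0.06300000101327896], [0.4959999918937683, -0.06199999898672104], [0.46399998664855957, -0.0010000000474974513]] [0.001 0.069] 27.6
green 803 [ 0.46  -0.393  0.004] z pct [0.001 0.004 0.008]
  rect [[0.3479999899864197, -0.289000004529953], [0.3659999966621399, -0.46399998664855957], [0.6589999794960022, -0.4350000023841858], [0.6420000195503235, -0.2590000033378601]] [0.295 0.177] 5.8
grip 103 [ 0.6957 -0.0368  0.0952] [0.079 0.099 0.112]
body 139 [0.5734 0.0112 0.0692] [0.065 0.069 0.073]
[[0.5130000114440918, 0.023000000044703484], [0.7319999933242798, -0.1679999977350235], [0.8149999976158142, -0.0729999989271164], [0.5960000157356262, 0.11800000071525574]]
steel 410 0.061
line [ 0.9934 -0.1146
[... 329 characters left out ...]
4 -0.054  0.048] z pct [0.037 0.051 0.057]
  rect [[0.42500001192092896, -0.02199999988079071], [0.4749999940395355, -0.09799999743700027], [0.5149999856948853, -0.07199999690055847], [0.4650000035762787, 0.004999999888241291]] [0.048 0.091] 33.3
green 4319 [ 0.5   -0.368  0.003] z pct [0.001 0.003 0.006]
  rect [[0.3479999899864197, -0.28700000047683716], [0.3659999966621399, -0.4659999907016754], [0.6620000004768372, -0.43700000643730164], [0.6439999938011169, -0.257999986410141]] [0.298 0.18 ] 5.7
grip 89 [ 0.6932 -0.031   0.0912] [0.079 0.091 0.109]
body 67 [0.5735 0.025  0.0674] [0.063 0.067 0.071]
steel 190 0.0602
line [ 0.9923 -0.1235  0.5519  0.0244]
[[0.453, 0.037], [0.769, -0.003]]
```

View pics/topcrop.png

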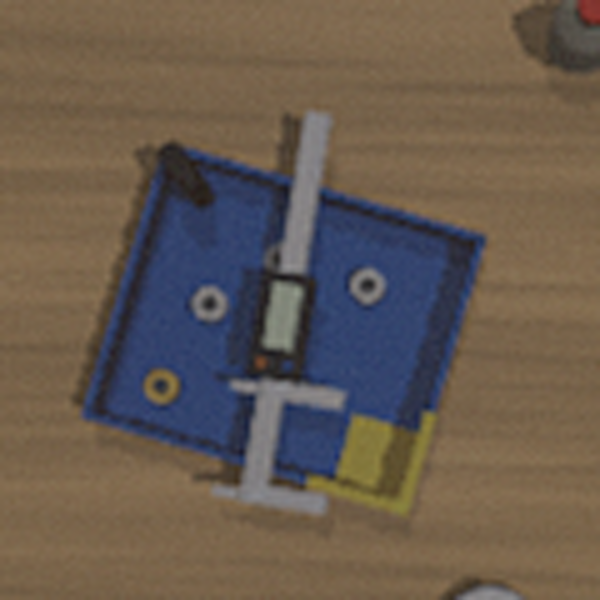

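The crop confirms the layout. The caliper's +x points away from the robot (up), and the longer jaws point to −y (right). The body is centred at about crop (281,327), which is image (226,195). Four bushings are visible and one is partly under the beam. Next I move over the tote for a wrist view.

{"name": "apply_moves", "arguments": {
  "steps": [
    {"delta_pos": [0.065, -0.121, 0], "spin": 0.21},
    {"delta_pos": [0.065, -0.121, 0], "spin": 0.21},
    {"delta_pos": [0.065, -0.121, 0], "spin": 0.21},
    {"delta_pos": [0.065, -0.121, 0], "spin": 0.21},
    {"delta_pos": [0.065, -0.121, 0], "spin": 0.21},
    {"delta_pos": [0.065, -0.121, 0], "spin": 0.21},
    {"delta_pos": [0.065, -0.121, 0], "spin": 0.21},
    {"delta_pos": [0.065, -0.121, 0], "spin": 0.21},
    {"delta_pos": [0.065, -0.121, 0], "spin": 0.21},
    {"delta_pos": [0.065, -0.121, 0], "spin": 0.21},
    {"delta_pos": [0.065, -0.121, 0], "spin": 0.21},
    {"delta_pos": [0.065, -0.121, 0], "spin": 0.21},
    {"delta_pos": [0.065, -0.121, 0], "spin": 0.21},
    {"delta_pos": [0.065, -0.121, 0], "spin": 0.21},
    {"delta_pos": [0.065, -0.121, 0], "spin": 0.21},
    {"delta_pos": [0.065, -0.121, 0], "spin": 0.21},
    {"delta_pos": [0, 0, 0], "spin": 0}
  ],
  "fingers": 0
}}

```text
t: 1.8
tool_pos: [0.5607, 0.0134, 0.4042]
tool_rot: [0.204, 3.134, -0.005]
force: [-0.9, 0.5, -0.3]
width: 0.0918
grasp_force: 0.0
```

Run:
```python
from h import *
s=ctrl.read_state(); M=R.from_rotvec(s["tool_rot"]).as_matrix(); print(s["t"],np.round(s["tool_pos"],4),M.round(3).tolist(),np.degrees(np.arctan2(M[1,1],M[0,1])),np.round(s["joints"],2))
c=cam("wrist"); p,d=ctrl.grab_frame("wrist"); np.savez("w0.npz",p=p,d=d,K=c[0],R=c[1],t=c[2]); cv2.imwrite("pics/w0.png",p)
print(np.round(-c[1].T@c[2],3))
```

```text
1.8 [0.5607 0.0134 0.4042] [[-0.992, 0.13, 0.0], [0.13, 0.992, -0.003], [-0.001, -0.003, -1.0]] 82.54369923067391 [ 0.08  0.32 -0.18  1.79  0.07  1.04  1.31]
[0.497 0.023 0.383]
```

View pics/w0.png

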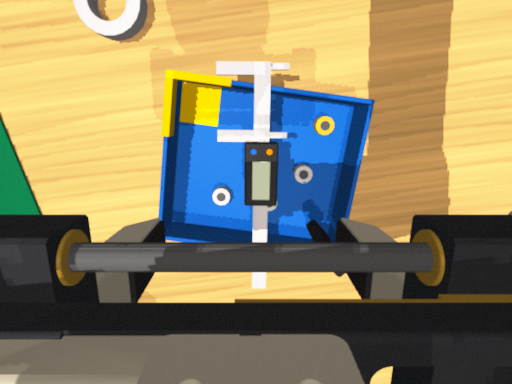

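The wrist view shows the caliper body from (246,143) to (277,205), with the beam along image column 261. The yellow corner is at (168,72), and the black grip is partly hidden at (325,232). Next I get precise positions for the body, tote corners and grip.

Run:
```python
from h import *
w=np.load("w0.npz"); p,d=w["p"],w["d"]; c=(w["K"],w["R"],w["t"]); X=cloud(d,c); hsv=cv2.cvtColor(p,cv2.COLOR_BGR2HSV).astype(int); H,S,V=hsv[...,0],hsv[...,1],hsv[...,2]
b=np.zeros(V.shape,bool); b[135:212,238:288]=True
body=b&(X[...,2]>.0645)&(X[...,2]<.08); P=X[body]; print("body z",np.percentile(P[:,2],[5,50,95]).round(4))
n,lab,st,_=cv2.connectedComponentsWithStats(body.astype(np.uint8)); k=1+np.argmax(st[1:,4]); cnt=np.argwhere(lab==k)[:,::-1]
print("px",st[k]); r=cv2.minAreaRect(ray(cnt.astype(float),c,.069)[:,:2].astype(np.float32)); print("body rect ray",np.round(r[0],4),np.round(r[1],4),r[2])
dark=b&(V<75)&(S<140); n,lab,st,_=cv2.connectedComponentsWithStats(dark.astype(np.uint8)); k=1+np.argmax(st[1:,4]); r=cv2.minAreaRect(ray(np.argwhere(lab==k)[:,::-1].astype(float),c,.069)[:,:2].astype(np.float32)); print("dark rect",np.round(r[0],4),np.round(r[1],4),r[2],st[k])
s=np.zeros(V.shape,bool); s[60:240,200:300]=True; s&=(V>190)&(S<50)&(X[...,2]>.055)&(X[...,2]<.066)
bm=s.copy(); bm[:, :245]=0; bm[:,275:]=0; Q=X[bm]; l=cv2.fitLine(Q[:,:2].astype(np.float32),cv2.DIST_HUBER,0,.01,.01).ravel(); print("beam",l.round(4),np.percentile(Q[:,2],[5,50,95]).round(4), "xmin",Q[:,0].min())
rim=(X[...,2]>.050)&(X[...,2]<.060)&(((H>100)&(H<130)&(S>120))|((H>20)&(H<35)&(S>150)))&(np.arange(384)[:,None]<240)&(np.arange(512)[None]>150)&(np.arange(512)[None]<385)
r=cv2.minAreaRect(X[rim][:,:2].astype(np.float32)); print("tote",np.round(r[0],4),np.round(r[1],4),r[2],np.round(cv2.boxPoints(r),3).tolist(),X[rim][:,2].mean())
# top-view refined via rays
z=np.load("top0.npz"); ct=cam("top"); Xt=cloud(z["d"],ct)
print("grip from top/wrist px", ray([[207.4,165]],ct,.1).round(3), ray([[226.2,195.4]],ct,.069).round(4))
g=np.zeros(V.shape[:2],bool); g[155:178,195:218]=True
hv=cv2.cvtColor(z["p"],cv2.COLOR_BGR2HSV); m=g&(hv[...,2]<50)&(Xt[...,2]>.07); print("grip top",m.sum(),Xt[m].mean(0).round(4),Xt[m].max(0).round(3),Xt[m].min(0).round(3))
sd=np.load("side0.npz"); cs=cam("side"); Xs=cloud(sd["d"],cs); hv=cv2.cvtColor(sd["p"],cv2.COLOR_BGR2HSV); m=(hv[...,2]<70)&(Xs[...,2]>.07)&(Xs[...,2]<.115)&(abs(Xs[...,0]-.65)<.05)&(abs(Xs[...,1]-.085)<.05); print("grip side",m.sum(),Xs[m].mean(0).round(4),Xs[m].max(0).round(3),Xs[m].min(0).round(3))
```

```text
body z [0.0671 0.0686 0.0699]
px [ 244  143   34   63 2061]
body rect ray [0.5601 0.0239] [0.0331 0.0646] 82.31317901611328
dark rect [0.5602 0.0246] [0.0323 0.0665] 82.35811614990234 [ 245  142   33   65 1144]
beam [ 0.9914 -0.131   0.4827  0.0335] [0.058  0.0593 0.0605] xmin 0.4498972380726742
tote [0.5596 0.0227] [0.2115 0.1795] 75.42322540283203 [[0.44600000977516174, -0.05700000002980232], [0.6200000047683716, -0.10199999809265137], [0.6729999780654907, 0.10199999809265137], [0.49900001287460327, 0.14800000190734863]] 0.05433359270015351
grip from top/wrist px [[0.646 0.078 0.1  ]] [[0.5576 0.0219 0.069 ]]
grip top 37 [0.6455 0.0802 0.126 ] [0.663 0.095 1.176] [ 0.496 -0.062  0.075]
grip side 53 [0.6516 0.0789 0.0879] [0.667 0.095 0.103] [0.64  0.069 0.071]
```

{"name": "apply_moves", "arguments": {
  "steps": [
    {"delta_pos": [0, 0.037, -0.08], "spin": 0},
    {"delta_pos": [0, 0, -0.1], "spin": 0},
    {"delta_pos": [0, 0, -0.1], "spin": 0},
    {"delta_pos": [0, 0, -0.1], "spin": 0},
    {"delta_pos": [0, 0, -0.08], "spin": 0},
    {"delta_pos": [0, 0, -0.06], "spin": 0},
    {"delta_pos": [0, 0, -0.044], "spin": 0},
    {"delta_pos": [0, 0, 0], "spin": 0},
    {"delta_pos": [0, 0, 0], "spin": 0}
  ]
}}

```text
t: 2.75
tool_pos: [0.559, 0.0321, 0.2358]
tool_rot: [-0.189, -3.136, -0.001]
force: [-0.2, -0.2, 0.5]
width: 0.0922
grasp_force: 0.0
```

{"name": "apply_moves", "arguments": {
  "steps": [
    {"delta_pos": [0, 0, 0], "spin": 0},
    {"delta_pos": [0, 0, 0], "spin": 0},
    {"delta_pos": [0, 0, 0], "spin": 0},
    {"delta_pos": [0, 0, 0], "spin": 0},
    {"delta_pos": [0, 0, 0], "spin": 0},
    {"delta_pos": [0, 0, 0], "spin": 0},
    {"delta_pos": [0, 0, 0], "spin": 0},
    {"delta_pos": [0, 0, 0], "spin": 0}
  ],
  "fingers": 1,
  "grip_force": 30
}}

```text
t: 3.55
tool_pos: [0.559, 0.0309, 0.2356]
tool_rot: [-0.191, -3.136, 0.001]
force: [0.3, -1.3, 1.8]
width: 0.0338
grasp_force: 30.0
```

{"name": "apply_moves", "arguments": {
  "steps": [
    {"delta_pos": [0, 0, 0.02], "spin": 0},
    {"delta_pos": [0, 0, 0.04], "spin": 0},
    {"delta_pos": [0, 0, 0.06], "spin": 0},
    {"delta_pos": [0, 0, 0.08], "spin": 0},
    {"delta_pos": [0, 0, 0.08], "spin": 0},
    {"delta_pos": [0, 0, 0.06], "spin": 0},
    {"delta_pos": [0, 0, 0.04], "spin": 0},
    {"delta_pos": [0, 0, 0.02], "spin": 0},
    {"delta_pos": [0, 0, 0], "spin": 0},
    {"delta_pos": [0, 0, 0], "spin": 0}
  ]
}}

```text
t: 4.55
tool_pos: [0.5586, 0.0315, 0.3548]
tool_rot: [-0.19, -3.135, 0.0]
force: [-0.7, 0.2, -2.6]
width: 0.0335
grasp_force: 30.0
```

Run:
```python
from h import *
p,d=ctrl.grab_frame("side"); cv2.imwrite("pics/s1.png",cv2.resize(p[60:260,130:390],None,fx=3,fy=3))
s=ctrl.read_state(); print(s["tool_pos"],s["force"],s["width"])
```

```text
[0.55851504 0.03151489 0.3545113 ] [ 0.49342662 -0.53138145 -2.74176583] 0.03358442175003724
```

View pics/s1.png

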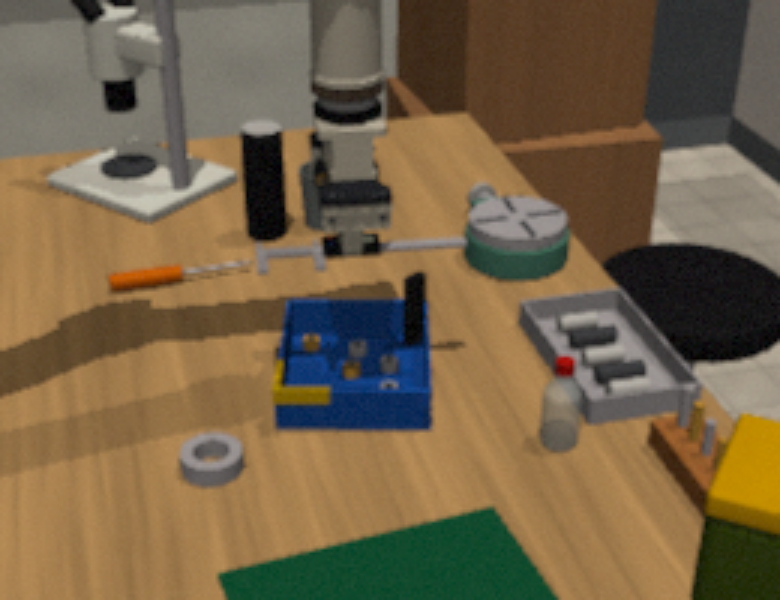

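The caliper is held level at about (350,245) of the crop. The tote is clear, and all five bushings are visible inside it. Next I carry the caliper to the mat.

{"name": "apply_moves", "arguments": {
  "steps": [
    {"delta_pos": [-0.005, -0.03, 0], "spin": 0.1},
    {"delta_pos": [-0.01, -0.06, 0], "spin": 0.2},
    {"delta_pos": [-0.012, -0.09, 0], "spin": 0.2},
    {"delta_pos": [-0.013, -0.1, 0], "spin": 0.2},
    {"delta_pos": [-0.013, -0.1, 0], "spin": 0.2},
    {"delta_pos": [-0.013, -0.1, 0], "spin": 0.2},
    {"delta_pos": [-0.013, -0.1, 0], "spin": 0.2},
    {"delta_pos": [-0.013, -0.1, 0], "spin": 0.2},
    {"delta_pos": [-0.013, -0.1, 0], "spin": 0.2},
    {"delta_pos": [-0.013, -0.1, 0], "spin": 0.2},
    {"delta_pos": [-0.013, -0.1, 0], "spin": 0.2},
    {"delta_pos": [-0.013, -0.1, 0], "spin": 0.2},
    {"delta_pos": [-0.012, -0.09, 0], "spin": 0.2},
    {"delta_pos": [-0.012, -0.07, 0], "spin": 0.2},
    {"delta_pos": [-0.01, -0.05, 0], "spin": 0.2},
    {"delta_pos": [-0.005, -0.02, 0], "spin": 0.1},
    {"delta_pos": [0, 0, 0], "spin": 0},
    {"delta_pos": [0, 0, 0], "spin": 0}
  ]
}}

```text
t: 6.4
tool_pos: [0.5042, -0.3606, 0.3551]
tool_rot: [0.188, -3.136, -0.002]
force: [-0.1, 0.0, -2.4]
width: 0.0335
grasp_force: 30.0
```

Run:
```python
from h import *
c=cam("side"); p,d=ctrl.grab_frame("side"); cv2.imwrite("pics/s2.png",cv2.resize(p[130:330,130:390],None,fx=3,fy=3))
s=ctrl.read_state(); print(s["tool_pos"],s["force"],s["width"])
X=cloud(d,c); m=(abs(X[...,0]-.5)<.2)&(abs(X[...,1]+.37)<.12)&(X[...,2]>.08)&(X[...,2]<.25)
P=X[m]; 
for a in np.arange(.36,.66,.03):
    q=P[(abs(P[:,0]-a)<.015)]
    if len(q)>2: print(round(a,2),len(q),np.percentile(q[:,2],[0,5,50]).round(4))
```

```text
[ 0.5044316  -0.3602153   0.35524706] [ 0.21286721 -0.04129943 -1.86778117] 0.033586251793026045
0.39 53 [0.1749 0.1756 0.1781]
0.42 84 [0.1735 0.1749 0.1784]
0.45 84 [0.172  0.1741 0.1783]
0.48 210 [0.1724 0.176  0.1872]
0.51 90 [0.1744 0.1807 0.1949]
0.54 52 [0.1733 0.1749 0.2146]
0.57 21 [0.172  0.1736 0.1767]
0.6 50 [0.173  0.175  0.1785]
0.63 42 [0.1724 0.174  0.1782]
```

View pics/s2.png

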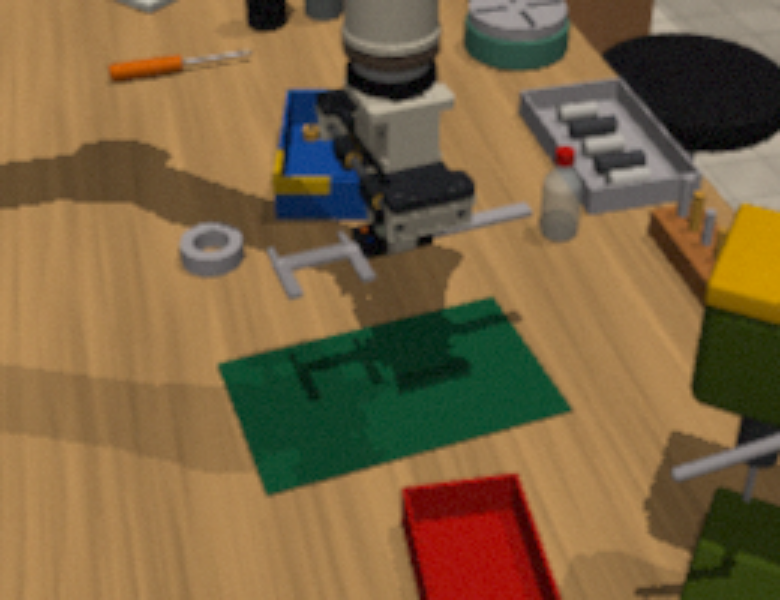

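The caliper hangs level over the mat, with its jaws at (285,270) and (360,255) of the crop. Its underside is about 0.174 m up. Next I lower it.

{"name": "apply_moves", "arguments": {
  "steps": [
    {"delta_pos": [0, 0, -0.03], "spin": 0},
    {"delta_pos": [0, 0, -0.07], "spin": 0},
    {"delta_pos": [0, 0, -0.1], "spin": 0},
    {"delta_pos": [0, 0, -0.1], "spin": 0},
    {"delta_pos": [0, 0, -0.1], "spin": 0},
    {"delta_pos": [0, 0, -0.07], "spin": 0},
    {"delta_pos": [0, 0, -0.05], "spin": 0},
    {"delta_pos": [0, 0, -0.025], "spin": 0},
    {"delta_pos": [0, 0, -0.01], "spin": 0},
    {"delta_pos": [0, 0, -0.004], "spin": 0},
    {"delta_pos": [0, 0, -0.004], "spin": 0},
    {"delta_pos": [0, 0, 0], "spin": 0},
    {"delta_pos": [0, 0, 0], "spin": 0}
  ]
}}

```text
t: 7.75
tool_pos: [0.5043, -0.3617, 0.1874]
tool_rot: [-0.187, 3.135, -0.001]
force: [-0.0, 0.2, -1.6]
width: 0.0337
grasp_force: 30.0
```

{"name": "apply_moves", "arguments": {
  "steps": [
    {"delta_pos": [0, 0, -0.004], "spin": 0},
    {"delta_pos": [0, 0, 0], "spin": 0},
    {"delta_pos": [0, 0, -0.003], "spin": 0},
    {"delta_pos": [0, 0, 0], "spin": 0},
    {"delta_pos": [0, 0, 0], "spin": 0}
  ]
}}

```text
t: 8.25
tool_pos: [0.5041, -0.3615, 0.1847]
tool_rot: [-0.187, 3.136, -0.0]
force: [-1.3, 0.2, -0.0]
width: 0.0338
grasp_force: 30.0
```

{"name": "apply_moves", "arguments": {
  "steps": [
    {"delta_pos": [0, 0, -0.003], "spin": 0},
    {"delta_pos": [0, 0, 0], "spin": 0},
    {"delta_pos": [0, 0, 0], "spin": 0}
  ]
}}

```text
t: 8.55
tool_pos: [0.5042, -0.3615, 0.1847]
tool_rot: [-0.187, 3.136, -0.0]
force: [-2.3, 2.8, 7.1]
width: 0.034
grasp_force: 30.0
```

{"name": "apply_moves", "arguments": {
  "steps": [
    {"delta_pos": [0, 0, 0], "spin": 0},
    {"delta_pos": [0, 0, 0], "spin": 0},
    {"delta_pos": [0, 0, 0], "spin": 0},
    {"delta_pos": [0, 0, 0], "spin": 0},
    {"delta_pos": [0, 0, 0], "spin": 0},
    {"delta_pos": [0, 0, 0], "spin": 0},
    {"delta_pos": [0, 0, 0], "spin": 0}
  ],
  "fingers": 0
}}

```text
t: 9.25
tool_pos: [0.504, -0.3615, 0.1836]
tool_rot: [0.187, -3.136, -0.0]
force: [0.5, -0.5, 0.6]
width: 0.0851
grasp_force: 0.0
```

{"name": "apply_moves", "arguments": {
  "steps": [
    {"delta_pos": [0, 0, 0.04], "spin": 0},
    {"delta_pos": [0, 0, 0.08], "spin": 0},
    {"delta_pos": [0, 0, 0.12], "spin": 0},
    {"delta_pos": [0, 0, 0.14], "spin": 0},
    {"delta_pos": [0, 0, 0.14], "spin": 0},
    {"delta_pos": [0, 0, 0.08], "spin": 0},
    {"delta_pos": [0, 0, 0], "spin": 0},
    {"delta_pos": [0, 0, 0], "spin": 0},
    {"delta_pos": [0, 0, 0], "spin": 0}
  ]
}}

```text
t: 10.15
tool_pos: [0.5035, -0.3611, 0.3626]
tool_rot: [0.187, -3.134, -0.002]
force: [0.4, -0.3, -0.0]
width: 0.0923
grasp_force: 0.0
```

Run:
```python
from h import *
s=ctrl.read_state(); c=cam("wrist"); p,d=ctrl.grab_frame("wrist"); q,e=ctrl.grab_frame("top"); ct=cam("top")
cv2.imwrite("pics/m.png",np.hstack([cv2.resize(p,(400,300)),cv2.resize(q[120:300,170:410],(400,300))]))
X=cloud(d,c); m=(X[...,2]>.0145)&(X[...,2]<.03)&(abs(X[...,0]-.504)<.12)&(abs(X[...,1]+.362)<.12)
r=cv2.minAreaRect(X[m][:,:2].astype(np.float32)); print("body",m.sum(),np.median(X[m],0).round(4),r)
M=R.from_rotvec(s["tool_rot"]).as_matrix(); print(s["tool_pos"],np.degrees(np.arctan2(M[1,1],M[0,1])),s["joints"].round(2))
# tote now (top)
X=cloud(e,ct); hs=cv2.cvtColor(q,cv2.COLOR_BGR2HSV).astype(int); H,S,V=hs[...,0],hs[...,1],hs[...,2]
m=(X[...,2]>.046)&(X[...,2]<.062)&(S>120)&(abs(X[...,0]-.56)<.15)&(abs(X[...,1]-.02)<.17)&(((H>105)&(H<130))|((H>20)&(H<35)))
r=cv2.minAreaRect(X[m][:,:2].astype(np.float32)); print("tote",r)
```

```text
body 1951 [ 0.5058 -0.361   0.0175] ((0.5070880055427551, -0.3606928586959839), (0.06622204184532166, 0.033702317625284195), 6.30120849609375)
[ 0.50351863 -0.36106012  0.36264028] 96.82560869337883 [ 0.65  0.46 -0.09  1.68  0.05  1.01  2.23]
tote ((0.5587987899780273, 0.021722719073295593), (0.2095867395401001, 0.17975755035877228), 74.6071548461914)
```

View pics/m.png

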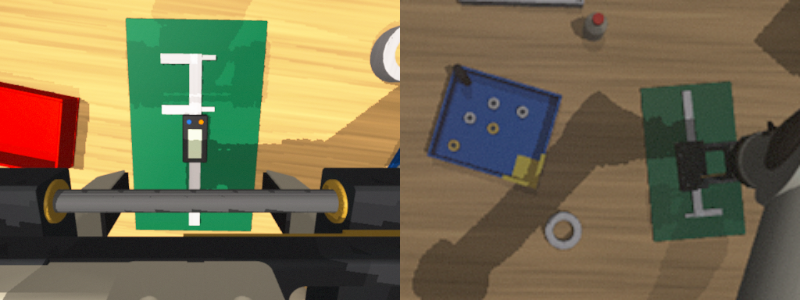

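The caliper lies flat on the mat, with the body at (195,135) in the left half of the picture. The tote is unmoved, with its grip at (460,75) in the right half and all five bushings inside. Next I move past the grip to measure it with the wrist camera.

{"name": "apply_moves", "arguments": {
  "steps": [
    {"delta_pos": [0.049, 0.117, 0], "spin": 0.43},
    {"delta_pos": [0.049, 0.117, 0], "spin": 0.43},
    {"delta_pos": [0.049, 0.117, 0], "spin": 0.43},
    {"delta_pos": [0.049, 0.117, 0], "spin": 0.43},
    {"delta_pos": [0.049, 0.117, 0], "spin": 0.43},
    {"delta_pos": [0.049, 0.117, 0], "spin": 0.43},
    {"delta_pos": [0.049, 0.117, 0], "spin": 0.43},
    {"delta_pos": [0.049, 0.117, 0], "spin": 0.43},
    {"delta_pos": [0.049, 0.117, 0], "spin": 0.43},
    {"delta_pos": [0.049, 0.117, 0], "spin": 0.43},
    {"delta_pos": [0.049, 0.117, 0], "spin": 0.43},
    {"delta_pos": [0.049, 0.117, 0], "spin": 0.43},
    {"delta_pos": [0.049, 0.117, 0], "spin": 0.43},
    {"delta_pos": [0.049, 0.117, 0], "spin": 0.43},
    {"delta_pos": [0, 0, 0], "spin": 0},
    {"delta_pos": [0, 0, 0], "spin": 0},
    {"delta_pos": [0, 0, 0], "spin": 0}
  ]
}}

```text
t: 11.95
tool_pos: [0.7097, 0.1285, 0.3623]
tool_rot: [0.927, -2.999, 0.001]
force: [0.2, -1.0, 0.5]
width: 0.092
grasp_force: 0.0
```

Run:
```python
from h import *
s=ctrl.read_state(); c=cam("wrist"); p,d=ctrl.grab_frame("wrist"); cv2.imwrite("pics/w2.png",p)
M=R.from_rotvec(s["tool_rot"]).as_matrix(); print(s["tool_pos"],M[:,2].round(4),np.degrees(np.arctan2(M[1,1],M[0,1])),s["joints"].round(2))
X=cloud(d,c); hs=cv2.cvtColor(p,cv2.COLOR_BGR2HSV).astype(int); H,S,V=hs[...,0],hs[...,1],hs[...,2]
m=(X[...,2]>.09)&(X[...,2]<.11)&(abs(X[...,0]-.65)<.05)&(abs(X[...,1]-.085)<.05)
if m.sum()>5: r=cv2.minAreaRect(X[m][:,:2].astype(np.float32)); print("grip",m.sum(),r,np.percentile(X[m][:,2],[5,50,95]))
m=(X[...,2]>.048)&(X[...,2]<.060)&(S>120)&(abs(X[...,0]-.56)<.16)&(abs(X[...,1]-.02)<.17)&(((H>100)&(H<130))|((H>20)&(H<35)))
r=cv2.minAreaRect(X[m][:,:2].astype(np.float32)); print("tote",r,cv2.boxPoints(r).round(3).tolist())
```

```text
[0.70968369 0.12850593 0.3622902 ] [-0.0021 -0.0016 -1.    ] 124.33479967210545 [-0.03  0.65 -0.3   1.39  0.2   1.14  1.82]
grip 752 ((0.6543405055999756, 0.08626561611890793), (0.02912318892776966, 0.013785609975457191), 34.44135284423828) [0.09678408 0.09893654 0.10035275]
tote ((0.6195282340049744, 0.08322115987539291), (0.10906562209129333, 0.2206897735595703), 34.315792083740234) [[0.5120000243186951, 0.14399999380111694], [0.6370000243186951, -0.039000000804662704], [0.7269999980926514, 0.023000000044703484], [0.6019999980926514, 0.20499999821186066]]
```

View pics/w2.png

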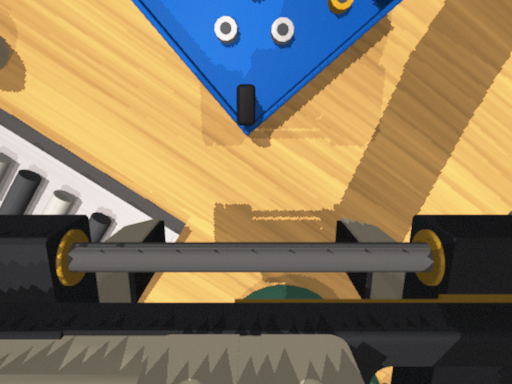

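The wrist view shows the black grip at (246,104), between the two blue walls. It measures (0.654, 0.086), with its top at 0.099 m and its diagonal at 34.4°. Next I centre over it, descend and pinch.

{"name": "apply_moves", "arguments": {
  "steps": [
    {"delta_pos": [-0.046, -0.035, 0], "spin": 0},
    {"delta_pos": [-0.07, -0.055, 0], "spin": 0},
    {"delta_pos": [-0.07, -0.052, 0], "spin": 0},
    {"delta_pos": [0, 0, 0], "spin": 0},
    {"delta_pos": [0, 0, -0.06], "spin": 0},
    {"delta_pos": [0, 0, -0.1], "spin": 0},
    {"delta_pos": [0, 0, -0.1], "spin": 0},
    {"delta_pos": [0, 0, -0.08], "spin": 0},
    {"delta_pos": [0, 0, -0.05], "spin": 0},
    {"delta_pos": [0, 0, -0.014], "spin": 0},
    {"delta_pos": [0, 0, 0], "spin": 0},
    {"delta_pos": [0, 0, 0], "spin": 0},
    {"delta_pos": [0, 0, 0], "spin": 0}
  ]
}}

```text
t: 13.3
tool_pos: [0.6548, 0.0875, 0.244]
tool_rot: [-0.929, 2.998, -0.001]
force: [1.1, 0.6, -0.1]
width: 0.0919
grasp_force: 0.0
```

{"name": "apply_moves", "arguments": {
  "steps": [
    {"delta_pos": [0, 0, 0], "spin": 0},
    {"delta_pos": [0, 0, 0], "spin": 0},
    {"delta_pos": [0, 0, 0], "spin": 0},
    {"delta_pos": [0, 0, 0], "spin": 0},
    {"delta_pos": [0, 0, 0], "spin": 0},
    {"delta_pos": [0, 0, 0], "spin": 0},
    {"delta_pos": [0, 0, 0], "spin": 0},
    {"delta_pos": [0, 0, 0], "spin": 0},
    {"delta_pos": [0, 0, 0], "spin": 0},
    {"delta_pos": [0, 0, 0], "spin": 0}
  ],
  "fingers": 1,
  "grip_force": 20
}}

```text
t: 14.3
tool_pos: [0.6541, 0.0873, 0.2424]
tool_rot: [0.929, -3.001, 0.0]
force: [0.3, -0.1, 0.6]
width: 0.0167
grasp_force: 0.0
```

{"name": "apply_moves", "arguments": {
  "steps": [
    {"delta_pos": [0, 0, 0], "spin": 0},
    {"delta_pos": [0, 0, 0], "spin": 0},
    {"delta_pos": [0, 0, 0], "spin": 0},
    {"delta_pos": [0, 0, 0], "spin": 0},
    {"delta_pos": [0, 0, 0], "spin": 0}
  ]
}}

```text
t: 14.8
tool_pos: [0.6541, 0.0873, 0.2424]
tool_rot: [-0.929, 3.001, -0.0]
force: [0.9, -0.5, -0.6]
width: 0.0138
grasp_force: 20.0
```

{"name": "apply_moves", "arguments": {
  "steps": [
    {"delta_pos": [-0.007, -0.005, 0.021], "spin": 0},
    {"delta_pos": [-0.007, -0.005, 0.021], "spin": 0},
    {"delta_pos": [-0.007, -0.005, 0.021], "spin": 0},
    {"delta_pos": [-0.007, -0.005, 0.021], "spin": 0},
    {"delta_pos": [-0.007, -0.005, 0.021], "spin": 0},
    {"delta_pos": [-0.009, -0.006, 0.02], "spin": 0},
    {"delta_pos": [-0.009, -0.006, 0.02], "spin": 0},
    {"delta_pos": [-0.009, -0.006, 0.02], "spin": 0},
    {"delta_pos": [-0.009, -0.006, 0.02], "spin": 0},
    {"delta_pos": [-0.009, -0.006, 0.02], "spin": 0},
    {"delta_pos": [0, 0, 0], "spin": 0},
    {"delta_pos": [0, 0, 0], "spin": 0}
  ]
}}

```text
t: 16.0
tool_pos: [0.6302, 0.0708, 0.3044]
tool_rot: [-0.929, 3.0, -0.0]
force: [0.6, 0.6, -1.8]
width: 0.0137
grasp_force: 20.0
```

```bash
cat > tilt.py <<'E'
from h import *
import sys
c=cam("side"); p,d=ctrl.grab_frame("side"); cv2.imwrite(sys.argv[1],cv2.resize(p[110:230,190:320],None,fx=5,fy=5,interpolation=cv2.INTER_CUBIC))
X=cloud(d,c); hs=cv2.cvtColor(p,cv2.COLOR_BGR2HSV).astype(int); H,S=hs[...,0],hs[...,1]
# outer wall facing the side camera (tote -y): its normal gives the tilt component, its foot line the pivot
m=(H>103)&(H<132)&(S>110)&(abs(X[...,0]-.56)<.16)&(abs(X[...,1]-.02)<.2)&(X[...,2]>.01); Q=X[m]
rng=np.random.default_rng(0); left=Q
for k in range(3):
    best=None
    for _ in range(400):
        a,b,e=left[rng.choice(len(left),3,replace=False)]; n=np.cross(b-a,e-a); l=np.linalg.norm(n)
        if l<1e-4: continue
        n/=l; i=abs((left-a)@n)<.003
        if best is None or i.sum()>best.sum(): best=i
    P=left[best]; n=np.linalg.svd(P-P.mean(0),full_matrices=False)[2][2]; n*=np.sign(n[2]) or 1
    print(best.sum(),"n",n.round(3),"c",P.mean(0).round(3),"angle from vertical",np.arccos(n[2]).round(3)); left=left[~best]
E
python3 tilt.py pics/t1.png
```

```text
821 n [-0.216 -0.132  0.967] c [0.557 0.036 0.041] angle from vertical 0.257
358 n [0.239 0.956 0.172] c [ 0.54  -0.087  0.046] angle from vertical 1.398
236 n [0.214 0.941 0.264] c [0.562 0.115 0.082] angle from vertical 1.304
```

View pics/t1.png

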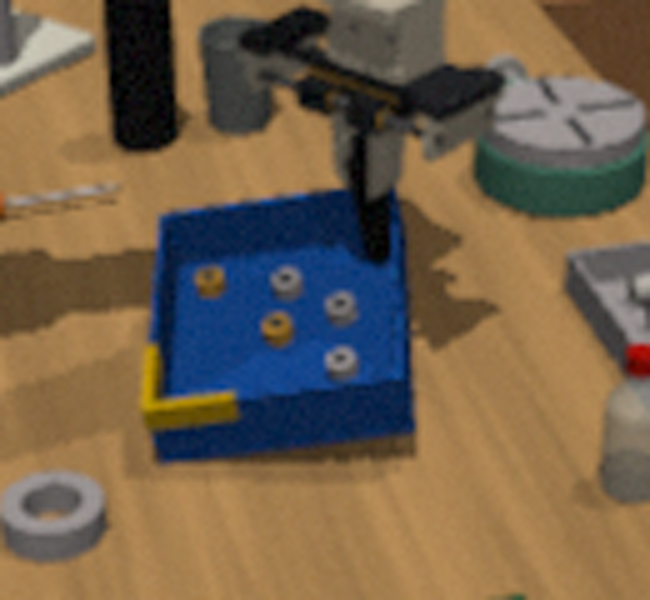

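The tote tilts cleanly about its yellow corner at 0.257 rad. The bushings are still spread out, between about (205,280) and (340,360). I continue the arc.

{"name": "apply_moves", "arguments": {
  "steps": [
    {"delta_pos": [-0.011, -0.008, 0.018], "spin": 0},
    {"delta_pos": [-0.011, -0.008, 0.018], "spin": 0},
    {"delta_pos": [-0.011, -0.008, 0.018], "spin": 0},
    {"delta_pos": [-0.011, -0.008, 0.018], "spin": 0},
    {"delta_pos": [-0.011, -0.008, 0.018], "spin": 0},
    {"delta_pos": [-0.013, -0.009, 0.016], "spin": 0},
    {"delta_pos": [-0.013, -0.009, 0.016], "spin": 0},
    {"delta_pos": [-0.013, -0.009, 0.016], "spin": 0},
    {"delta_pos": [-0.013, -0.009, 0.016], "spin": 0},
    {"delta_pos": [-0.013, -0.009, 0.016], "spin": 0},
    {"delta_pos": [0, 0, 0], "spin": 0},
    {"delta_pos": [0, 0, 0], "spin": 0},
    {"delta_pos": [0, 0, 0], "spin": 0},
    {"delta_pos": [0, 0, 0], "spin": 0},
    {"delta_pos": [0, 0, 0], "spin": 0},
    {"delta_pos": [0, 0, 0], "spin": 0},
    {"delta_pos": [0, 0, 0], "spin": 0},
    {"delta_pos": [0, 0, 0], "spin": 0},
    {"delta_pos": [0, 0, 0], "spin": 0},
    {"delta_pos": [0, 0, 0], "spin": 0}
  ]
}}

```text
t: 18.05
tool_pos: [0.5941, 0.0453, 0.3549]
tool_rot: [0.929, -3.001, 0.0]
force: [-0.2, -1.2, -2.8]
width: 0.014
grasp_force: 20.0
```

{"name": "apply_moves", "arguments": {
  "steps": [
    {"delta_pos": [0, 0, 0], "spin": 0},
    {"delta_pos": [0, 0, 0], "spin": 0},
    {"delta_pos": [0, 0, 0], "spin": 0},
    {"delta_pos": [0, 0, 0], "spin": 0},
    {"delta_pos": [0, 0, 0], "spin": 0},
    {"delta_pos": [0, 0, 0], "spin": 0},
    {"delta_pos": [0, 0, 0], "spin": 0},
    {"delta_pos": [0, 0, 0], "spin": 0},
    {"delta_pos": [0, 0, 0], "spin": 0},
    {"delta_pos": [0, 0, 0], "spin": 0}
  ]
}}

```text
t: 19.05
tool_pos: [0.5941, 0.0454, 0.3549]
tool_rot: [0.929, -3.001, -0.0]
force: [0.1, -0.8, -2.4]
width: 0.014
grasp_force: 20.0
```

```bash
python3 tilt.py pics/t2.png
```

```text
1145 n [-0.402 -0.275  0.873] c [0.545 0.025 0.075] angle from vertical 0.509
322 n [0.171 0.908 0.382] c [ 0.529 -0.096  0.058] angle from vertical 1.179
265 n [0.174 0.897 0.406] c [0.54  0.099 0.126] angle from vertical 1.153
```

View pics/t2.png

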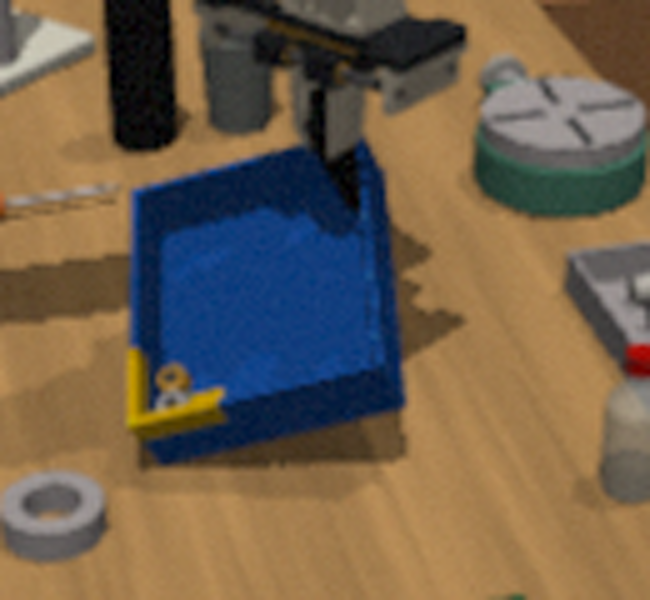

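The tote is at 0.51 rad, with two bushings visible in the yellow corner at (172,378) and (172,402) and the floor above them clear. The rest are behind the near wall. I check the count numerically from the top and wrist cameras.

Run:
```python
from h import *
g=np.array([.5941,.0454,.3549-.159]); th=.515; yaw=np.radians(-14.9)
Rt=R.from_rotvec(th*np.array([np.sin(np.radians(34.5)),-np.cos(np.radians(34.5)),0]))*R.from_euler("z",yaw)
M=Rt.as_matrix(); print("tote z",M[:,2].round(3))
o=g-M@np.array([.073,.085,.083]); print("foot",(o+M@[-.09,-.105,0]).round(4))
for n in("top","wrist"):
    c=cam(n); p,d=ctrl.grab_frame(n); X=(cloud(d,c)-o)@M; hs=cv2.cvtColor(p,cv2.COLOR_BGR2HSV).astype(int); H,S,V=hs[...,0],hs[...,1],hs[...,2]
    ins=(abs(X[...,0])<.083)&(abs(X[...,1])<.098)&(X[...,2]>-.01)&(X[...,2]<.045)
    m=ins&(X[...,2]>.0135)&(X[...,2]<.026)
    print(n,"inside px",ins.sum(),"floor z",np.median(X[ins&(abs(X[...,2]-.005)<.006)][:,2]).round(4),"raised",m.sum())
    for nm,q in(("all",m),("steel",m&(S<90)),("brass",m&(H<35)&(S>=90)),("far",m&(np.hypot(X[...,0]+.085,X[...,1]+.1)>.09))):
        k,_,st,ce=cv2.connectedComponentsWithStats(q.astype(np.uint8))
        for i in range(1,k):
            if st[i,4]>5: print(" ",nm,st[i,4],np.median(X[int(0):][_==i],0).round(3))
    if n=="wrist" or n=="top":
        v=ins&(abs(X[...,2]-.005)<.006); print("  floor seen x/y range",X[v][:,:2].min(0).round(3),X[v][:,:2].max(0).round(3))
```

```text
tote z [-0.406 -0.279  0.87 ]
foot [ 4.482e-01 -5.480e-02  4.000e-04]
top inside px 1497 floor z 0.0045 raised 165
  all 165 [-0.068 -0.082  0.019]
  steel 69 [-0.041 -0.088  0.018]
  steel 8 [-0.075 -0.046  0.019]
  steel 36 [-0.074 -0.066  0.02 ]
  brass 23 [-0.073 -0.043  0.018]
  brass 21 [-0.075 -0.087  0.019]
  floor seen x/y range [-0.082 -0.098] [0.07  0.026]
wrist inside px 40904 floor z 0.0022 raised 1770
  all 1770 [-0.064 -0.079  0.017]
  steel 834 [-0.038 -0.087  0.017]
  steel 413 [-0.072 -0.066  0.017]
  steel 94 [-0.075 -0.046  0.017]
  brass 56 [-0.067 -0.082  0.016]
  brass 370 [-0.072 -0.044  0.017]
  floor seen x/y range [-0.083 -0.098] [0.083 0.098]
```

All five are gathered: three steel and two brass, each within about 65 mm of the corner. Handing in.

```bash
python3 -c "
from cell import ctrl
print(ctrl.job_done())"
```

```text
the job is handed in; nothing more can be done
None
```

I handed the job in: the caliper lies flat and released on the mat, and the arm holds the tote by its grip at about 0.51 rad (29°) with all five bushings in the yellow corner; no verdict came back.

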